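# Level the slatted shelf with its screw foot and prove the bubble under a press

## Robot

A 6-joint arm with a two-finger parallel gripper is mounted at the origin on a cart in front of the work surface, level with it; the furniture and walls round the work are solid. World frame = base frame: x ahead of the robot, y to its left, z up, the work surface at z = 0. Lengths are in mm, angles in degrees, forces in N, time in s.
With the tool pointing down it reaches from about 375 to 900 mm from the base axis. Payload 3.1 kg.
Tool frame: the origin (TCP) lies between the finger pads; the fingertips stand 14 mm ahead of it and the grasp point (between the pads) lies 5 mm behind it (arm.tips_ahead is the distance from the TCP to the fingertips, in mm); z points along the fingers, y is the line along which they close (so a half turn about z gives the same grasp; the last joint's range is limited). The gripper opens to 85 mm and grips with 20 to 120 N. Pads are 22 mm wide; open, the fingers measure 114 mm over their backs; the gripper's body (76 mm by 85 mm) begins 54 mm behind the grasp point. The pads swing forward as they close: fully open they stand 13 mm farther back than shut.
Start: joints at [-83.738, 30.224, 82.088, -0, 67.689, -10.227], TCP at [177.426, -599.264, 245.31] pointing down, gripper open.
Joint ranges: [-176.69, 176.69], [-43.24, 126.21], [12.49, 139.97], [-82, 262], [0, 151.66], [-163.58, 163.58]. Speed limits (degrees/s): [159.86, 159.86, 180, 180, 180, 180].

## Interface

Orientations are given as [roll, pitch, yaw] about the fixed x, y, z axes, in that order (R = Rz(yaw) Ry(pitch) Rx(roll)).
In Python, from plant import arm, fingers, kin, get_obs, eyes gives the robot as it stands. The module is installed in compiled form; this text tells all that it offers. Calls block until the motion is done:
- arm.movep(position, orientation): joint-space move of the TCP to a pose.
- arm.movel(position, rotation=None, speed=150, stop_force=None): straight line of the TCP; rotation=None keeps the orientation; speed is the mean speed in mm/s. With stop_force (N) it stops when the force on the tool has changed by that much, and returns True; else False.
- arm.goto_joints(angles): joint-space move.
- fingers.gripper_to(opening): finger opening in mm; the grip force is fixed at half the most; returns when the fingers have stopped.
- arm.wait(seconds).
- kin.solve_ik(position, orientation): joint angles nearest the present ones, or None.
- get_obs(): the state.
- eyes.capture(name): name is "side" or "top" or "wrist"; returns (picture, depth): 420x560x3 uint8, blue, green, red; 420x560 float32, mm along the optical axis (not along the pixel's ray), 0 where there is no reading.
- eyes.camera_model(name): a dict with "mtx" (3x3 intrinsics, pixels), "dist" ([k1, k2, p1, p2, k3] as OpenCV has them; the pictures are not rectified), "R" (3x3) and "t" (3): a world point X has camera coordinates R X + t; the wrist camera has in their place "T_tool_cam" (4x4, takes a point from camera to tool coordinates, whose origin is the TCP and whose axes are the flange's). Camera axes: x right, y down, z forward; pixel columns grow to the right and rows downward; lengths in mm; the calibration is good to about 2 mm. A picture is of the moment at which its call begins: read the wrist's pose just before it. camera_model takes no time and is no camera call.
A pose or a line that the arm cannot do raises arm.IKError and nothing moves.
- arm.close_job(): hands the job in; it is judged then, once.
The state is a dict: "time": time; "joints": joint angles; "joint_vel": joint speeds; "joint_efforts": joint torques, N m; "position": TCP position; "tool_rot": TCP orientation; "contact_force": force on the tool from outside, world axes, zero at the start; "moment": the same for the moment, N m; "opening": finger opening in mm; "grasp_force": force on a finger pad.
Only numpy, scipy, OpenCV 4.12 (cv2) and the standard library are available. Lean on these libraries where they do the work, as an engineer would, in place of code of your own. Each camera call takes 0.05 s, during which the arm holds its last target. There are 200 camera calls.

## Task

The small slatted shelf on the table hangs low at the end that stands on its screw foot. Stand the spirit level lengthwise on the middle slat, about halfway along, without dropping it, and let go; then turn the screw foot's black knob until the bubble rests between the two lines of the vial, and let go of the knob. Finally press the level gently straight down on the slat and finish while still pressing, with the bubble still between its lines; leave the shelf where it stands and the jars, cup and note pad alone.

Things in the scene. Friction and masses are not known exactly. Their poses are not given: they have to be found in the camera images.
- shelf: Countertop shelf, 3 kg, loose: three wooden slats, each 310 x 40 x 14 mm with 12 mm gaps, on a steel frame. Origin at table level under the middle of the middle slat; x runs along the slats to the screw foot, y across, z up. Two fixed rubber feet at x = -125, y = +-60 mm; one central screw foot on a bracket at x = 200 mm. At first the screw-foot end is 4 to 7 mm low (0.6 to 1.2 degrees).
- slat (a point): Centre of the middle slat's top, 100 mm above the shelf's origin. The two other slats lie at its sides, level with it, their middles 52 mm to either side. A wire rail 25 mm high runs along the shelf's far edge, 68 mm from this middle line.
- knob_grip (a point): Middle of the screw foot's black fluted hand knob, 45 mm diameter, 26 mm tall, on an upright spindle; gripped from above across any diameter, free for 20 mm below. Turned clockwise seen from above it sinks and lengthens the foot, so that this end of the shelf rises: 1.9 mm per rad, the bubble shifts about 3.5 mm per rad. Stays as left (friction 0.06 N m).
- level: Spirit level of grey aluminium with black end caps, 220 long, 24 wide, 44 mm tall, 0.3 kg, standing on its sole on the table. Origin: centre of the underside; x along its length, z up. Grip it from above across the 24 mm. A slot 62 mm long in the middle of its top holds the pale green vial with two black lines 19 mm apart; beyond the slot the top is flat and solid, to be pressed there.
- bubble (a joint): Place of the pale bubble (14 mm long) along the vial, in m: 0 in the middle, positive towards the level's own +x end. It moves to the higher end, 0.6 m per rad of slope (10.5 mm per degree), 18 mm at most, and takes about 1 s to settle. It rests between the lines while within 2.5 mm of 0.
- jar_wide: Bystander: preserve jar with a white lid, 85 mm wide, 100 mm tall, behind the shelf. Origin at the centre of its underside.
- jar_slim: Bystander: slim preserve jar with a golden lid, 66 mm wide, 100 mm tall, behind the shelf. Origin at the centre of its underside.
- cup: Bystander: small white cup, 63 mm wide with a handle, 50 mm tall, to the left of the shelf. Origin at the centre of its underside.
- notes: Bystander: pale green note pad 74 x 74 x 12 mm, to the right, beyond the level. Origin at the centre of its underside.

How it is judged (in metres and radians):
On the way, in this order (a step that is already met when the one before it is completed fails the run):
1. the level stands lengthwise on the middle slat, let go, and its bubble shows the slope (x of level in the frame of shelf between -0.045 and 0.045 m and y of level in the frame of shelf between -0.01 and 0.01 m and z of level in the frame of shelf between 0.096 and 0.104 m and angle between the x axis of level and the x axis of shelf, either way round below 0.07 rad and contact force between the fingers and level below 0.2 N and (value of joint bubble below -0.004 m or value of joint bubble above 0.004 m)), for 0.4 s.
2. the screw foot has been turned so that the bubble rests between the lines, and nothing touches shelf or level (x of level in the frame of shelf between -0.045 and 0.045 m and y of level in the frame of shelf between -0.01 and 0.01 m and z of level in the frame of shelf between 0.096 and 0.104 m and angle between the x axis of level and the x axis of shelf, either way round below 0.07 rad and value of joint bubble between -0.0025 and 0.0025 m and contact force between the fingers and level below 0.2 N and contact force between the fingers and shelf below 0.2 N), for 0.5 s.
At the end, for the whole second after the job is handed in: Level on the middle slat (within 10 mm sideways, 45 mm lengthwise, 4 degrees), pressed down by the fingers: over 2 N on it, 5.5 to 40 N between level and slat with its own 3 N; bubble within 2.5 mm of the middle, nothing moving, fingers touching neither knob nor shelf (x of level in the frame of shelf between -0.045 and 0.045 m and y of level in the frame of shelf between -0.01 and 0.01 m and z of level in the frame of shelf between 0.096 and 0.104 m and angle between the x axis of level and the x axis of shelf, either way round below 0.07 rad and value of joint bubble between -0.0025 and 0.0025 m and contact force between the fingers and level above 2 N and contact force between level and shelf between 5.5 and 40 N and contact force between the fingers and shelf below 0.5 N and linear speed of each of level, shelf below 0.01 m/s); the arm keeps its last pose, push and grip.
It fails at once if a jar, the cup or the note pad was knocked (moved more than 30 mm) (distance of any of jar_wide, jar_slim, cup, notes from where it was at the start of the episode above 0.03 m).
It fails at once if the shelf was shoved along the table (more than 50 mm) (distance of shelf from where it was at the start of the episode above 0.05 m).
It fails at once if the shelf was tipped up (angle between shelf's own z axis and vertical above 0.14 rad).
It fails at once if the level was dropped (linear speed of level above 0.5 m/s and contact force between the fingers and level below 0.1 N).
It also fails if it takes over 70 s, if anything falls off the work surface, if the arm or the gripper's body presses on something with over 40 N, if the wrist force passes 120 N, or if a joint passes its speed limit or range.

## Working session

There is one attempt and no reset: what is moved stays moved. The work goes in short steps, each a Python script; the robot and the scene stay as the last script left them, time stands still between calls to the robot, and variables do not carry over. Pictures are saved under pics/ and viewed, at most 10 in all, crops included, and the job is handed in when it is done.

```bash
mkdir -p pics; python3 - <<'E'
from plant import arm, fingers, kin, get_obs, eyes
import cv2,numpy as np
for n in("top","side"):
    p,d=eyes.capture(n);cv2.imwrite(f"pics/{n}0.png",p);np.savez(f"{n}0.npz",p=p,d=d)
    print(eyes.camera_model(n),(d>0).mean())
print(eyes.camera_model("wrist")); o=get_obs();print(o)
E
```

```text
{'mtx': array([[441.40034503,   0.        , 272.63873874],
       [  0.        , 441.40034503, 210.11445912],
       [  0.        ,   0.        ,   1.        ]]), 'dist': array([-0.1157076,  0.       ,  0.       ,  0.       ,  0.       ]), 'R': array([[-0.02442863, -0.99953579,  0.01820546],
       [-0.99591211,  0.02274788, -0.08741622],
       [ 0.08696151, -0.0202665 , -0.9960055 ]]), 't': array([  22.01043364,  632.21227357, 1316.669999  ])} 0.995812074829932
{'mtx': array([[406.27269042,   0.        , 278.80548442],
       [  0.        , 406.27269042, 215.03662962],
       [  0.        ,   0.        ,   1.        ]]), 'dist': array([-0.07729262,  0.        ,  0.        ,  0.        ,  0.        ]), 'R': array([[-0.9572536 , -0.28917038, -0.00678442],
       [-0.16847898,  0.5764823 , -0.79955175],
       [ 0.23511779, -0.76423076, -0.60055889]]), 't': array([ 604.17094038,  170.01429389, 1169.05428842])} 0.9944175170068027
{'mtx': array([[324.13845978,   0.        , 283.60658582],
       [  0.        , 324.13845978, 210.39652818],
       [  0.        ,   0.        ,   1.        
[... 434 characters left out ...]
e+00]])}
{'time': 0.1, 'joints': array([-8.37387558e+01,  3.02727031e+01,  8.21497514e+01,  1.56539402e-03,
        6.76905246e+01, -1.02276231e+01]), 'joint_vel': array([ 0.06852936, -0.17123986, -0.10062913, -0.08634157, -0.09149497,
       -0.02977518]), 'joint_efforts': array([ 1.56516599e-04, -4.43303776e+01, -1.78586161e+01, -2.25066815e-04,
        3.91069523e-03,  7.96923786e-06]), 'position': array([ 177.35565608, -598.65583968,  244.43757662]), 'tool_rot': array([-1.79889073e+02, -2.14845166e-02,  1.64882508e+01]), 'contact_force': array([-0.35110699, -0.45836989, -0.74726362]), 'moment': array([0.00756662, 0.0086007 , 0.04267724]), 'grasp_force': 0.0, 'opening': 85.35215629580138}
```

View pics/top0.png

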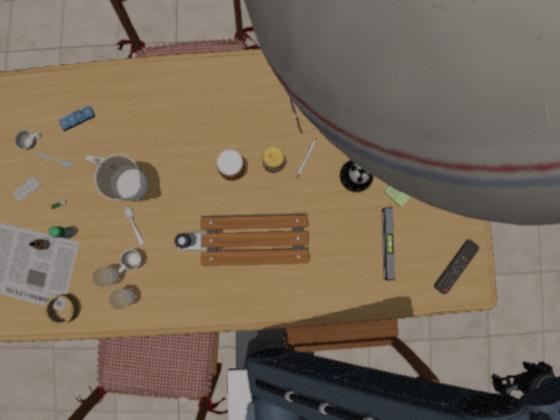

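View pics/side0.png

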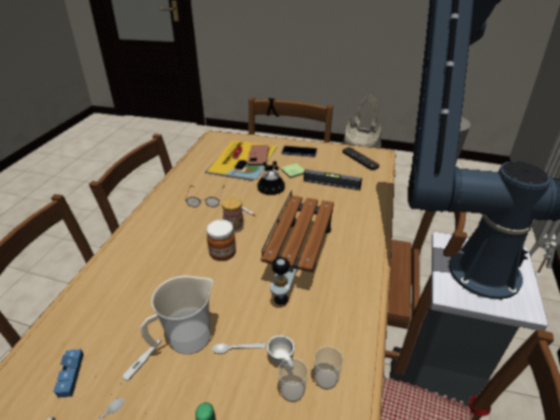

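The top view shows the slats at columns 202–308, rows 215–265, the knob at about (183,241), and the level at about (390,243), standing along world x. A lamp covers the top right of the picture. The side view shows the level, shelf and knob unobstructed. Next I'll compute positions.

```bash
cat > h.py <<'E'
import cv2,numpy as np
from plant import arm, fingers, kin, get_obs, eyes
from scipy.spatial.transform import Rotation as Ro
def wristpose():
    o=get_obs();T=np.eye(4);T[:3,:3]=Ro.from_euler('xyz',o['tool_rot'],degrees=True).as_matrix();T[:3,3]=o['position'];return T
def ray(cm,uv,z,T=None):
    "pixels -> world points on plane z"
    n=cv2.undistortPoints(np.float64(uv).reshape(-1,1,2),cm['mtx'],np.array(cm['dist'])).reshape(-1,2)
    d=np.c_[n,np.ones(len(n))]
    if T is None: R=cm['R'].T;c=-R@cm['t']
    else: M=T@cm['T_tool_cam'];R=M[:3,:3];c=M[:3,3]
    d=d@R.T
    return c+d*((z-c[2])/d[:,2])[:,None]
def blobs(mask,amin=40):
    c,_=cv2.findContours(mask.astype(np.uint8),cv2.RETR_EXTERNAL,cv2.CHAIN_APPROX_NONE)
    return [k for k in c if cv2.contourArea(k)>amin]
E
python3 - <<'E'
from h import *
d=np.load('top0.npz');p=d['p'];D=d['d'];cm=eyes.camera_model('top')
# height map
H,W=D.shape;vv,uu=np.mgrid[:H,:W]
n=cv2.undistortPoints(np.stack([uu,vv],-1).reshape(-1,1,2).astype(float),cm['mtx'],cm['dist']).reshape(-1,2)
P=(np.c_[n,np.ones(len(n))]*D.reshape(-1,1)-cm['t'])@cm['R'];P=P.reshape(H,W,3)
Z=P[...,2]
print('lamp z',np.percentile(Z[0:150,350:480],[1,5,50,95]))
roi=np.zeros((H,W),bool);roi[200:290,165:325]=1
hsv=cv2.cvtColor(p,cv2.COLOR_BGR2HSV)
for c in blobs(roi&(Z>70)&(Z<150)): 
    r=cv2.minAreaRect(c);b=cv2.boxPoints(r);print('hi',r,ray(cm,b,95).round(0).tolist())
print('slat z',[Z[241,x].round() for x in range(170,320,8)])
dark=roi&(hsv[...,2]<60);
for c in blobs(dark,30): print('dark',cv2.minAreaRect(c),ray(cm,[cv2.minAreaRect(c)[0]],100).round(0))
red=roi&(hsv[...,1]>150)&(Z>70)&(Z<150)
for c in blobs(red):
    b=cv2.boxPoints(cv2.minAreaRect(c));w=ray(cm,b,97);print('slat',w.mean(0).round(1),w.round(0)[:,:2].tolist())
roi[:]=0;roi[200:285,378:402]=1
for m in (roi&(Z>22)&(Z<80),):
  for c in blobs(m):
    b=cv2.boxPoints(cv2.minAreaRect(c));w=ray(cm,b,44);print('level',w.mean(0).round(1),w.round(0)[:,:2].tolist())
for m in (roi&(hsv[...,0]>30)&(hsv[...,0]<75)&(hsv[...,1]>120)&(hsv[...,2]>80),):
  for c in blobs(m,10): print('vial',ray(cm,[cv2.minAreaRect(c)[0]],42).round(1),cv2.minAreaRect(c))
for nme,(u,v,z) in dict(cup=(132,259,50),jw=(230,163,100),js=(273,158,100),notes=(398,195,12)).items(): print(nme,ray(cm,[(u,v)],z).round())
E
```

```text
lamp z [1048.426866   1070.11089967 1124.18093012 1160.09554347]
hi ((182.3000030517578, 240.40000915527344), (16.994115829467773, 14.758047103881836), 26.56505012512207) [[538.0, 302.0, 95.0], [575.0, 283.0, 95.0], [552.0, 239.0, 95.0], [515.0, 259.0, 95.0]]
hi ((253.9338836669922, 239.27297973632812), (50.18585205078125, 108.0040054321289), 89.27477264404297) [[618.0, 220.0, 95.0], [615.0, -93.0, 95.0], [470.0, -90.0, 95.0], [473.0, 220.0, 95.0]]
slat z [np.float64(5.0), np.float64(142.0), np.float64(140.0), np.float64(67.0), np.float64(93.0), np.float64(102.0), np.float64(97.0), np.float64(94.0), np.float64(94.0), np.float64(99.0), np.float64(100.0), np.float64(102.0), np.float64(97.0), np.float64(99.0), np.float64(99.0), np.float64(96.0), np.float64(99.0), np.float64(92.0), np.float64(1.0)]
dark ((183.23077392578125, 240.15383911132812), (12.551432609558105, 15.297059059143066), 78.69007110595703) [[546. 267. 100.]]
slat [492.9  62.3  97. ] [[510.0, 215.0], [511.0, -90.0], [475.0, -90.0], [475.0, 214.0]]
slat [544.7  61.   97. ] [[562.0, 211.0], [563.0, -89.0], [527.0, -89.0], [526.0, 211.0]]
slat [593.7  63.   97. ] [[609.0, 216.0], [610.0, -90.0], [579.0, -90.0], [577.0, 216.0]]
level [ 520.7 -342.5   44. ] [[630.0, -329.0], [630.0, -359.0], [411.0, -356.0], [411.0, -326.0]]
vial [[ 503.4 -343.9   42. ]] ((389.5, 249.5), (5.0, 3.0), 90.0)
cup [[494. 431.  50.]]
jw [[767. 129. 100.]]
js [[779.   4. 100.]]
notes [[ 673. -388.   12.]]
```

```bash
python3 - <<'E'
from h import *
arm.movep([550,-342,190],[180,0,0]);arm.wait(.3)
cm=eyes.camera_model('wrist');T=wristpose();p,D=eyes.capture('wrist');cv2.imwrite('pics/w1.png',p);np.savez('w1.npz',p=p,d=D,T=T)
M=T@cm['T_tool_cam'];H,W=D.shape;vv,uu=np.mgrid[:H,:W]
n=cv2.undistortPoints(np.stack([uu,vv],-1).reshape(-1,1,2).astype(float),cm['mtx'],cm['dist']).reshape(-1,2)
P=(np.c_[n,np.ones(len(n))]*D.reshape(-1,1))@M[:3,:3].T+M[:3,3];P=P.reshape(H,W,3)
m=(P[...,2]>30)&(P[...,2]<60)&(abs(P[...,1]+342)<40)&(abs(P[...,0]-520)<140)
for c in blobs(m,200):
    r=cv2.minAreaRect(c);w=ray(cm,cv2.boxPoints(r),44,T);print(r,w.mean(0).round(1),w.round(1)[:,:2].tolist())
print(get_obs()['time'],get_obs()['joints'].round(1))
E
```

```text
((287.5, 212.5), (231.0, 29.0), 90.0) [ 526.5 -345.5   44. ] [[637.3, -333.5], [637.3, -357.0], [415.7, -360.5], [415.8, -331.0]]
2.1167 [-41.8  35.5  81.6  -0.   62.9  48.3]
```

View pics/w1.png

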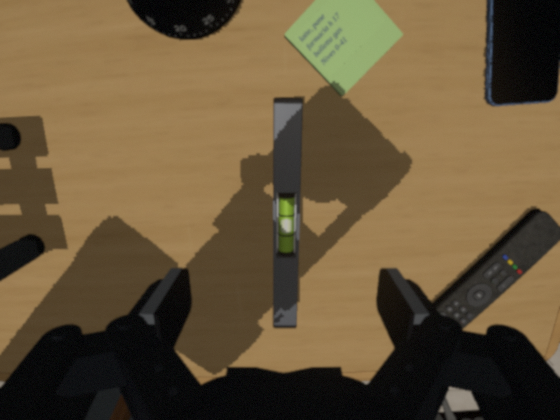

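The wrist view shows the level at rows 98–327, columns 273–303, with the bubble at about (287,224). It is free all round. I'll look at the shelf the same way before picking the level up.

```bash
python3 - <<'E'
from h import *
arm.movep([545,95,270],[180,0,90]);arm.wait(.3)
cm=eyes.camera_model('wrist');T=wristpose();p,D=eyes.capture('wrist');cv2.imwrite('pics/w2.png',p);np.savez('w2.npz',p=p,d=D,T=T)
hsv=cv2.cvtColor(p,cv2.COLOR_BGR2HSV)
M=T@cm['T_tool_cam'];H,W=D.shape;vv,uu=np.mgrid[:H,:W]
n=cv2.undistortPoints(np.stack([uu,vv],-1).reshape(-1,1,2).astype(float),cm['mtx'],cm['dist']).reshape(-1,2)
P=(np.c_[n,np.ones(len(n))]*D.reshape(-1,1))@M[:3,:3].T+M[:3,3];P=P.reshape(H,W,3);Z=P[...,2]
for c in blobs((Z>82)&(Z<112)&(D>0),500):
    r=cv2.minAreaRect(c);w=ray(cm,cv2.boxPoints(r),97,T);print('slat',r,w.mean(0).round(1),w.round(1)[:,:2].tolist())
for c in blobs((Z>120)&(Z<160)&(D>0)&(P[...,1]>200),100):
    r=cv2.minEnclosingCircle(c);m=cv2.drawContours(np.zeros((H,W),np.uint8),[c],-1,1,-1)>0
    print('knob',r,ray(cm,[r[0]],140,T).round(1),np.median(Z[m]).round(1))
print(get_obs()['time'],get_obs()['joints'].round(1))
E
```

```text
slat ((502.50006103515625, 270.00006103515625), (57.27565002441406, 60.10407257080078), 45.0) [784.7   7.3  97. ] [[735.9, 8.6], [774.0, 56.7], [833.9, 8.5], [795.0, -44.6]]
slat ((515.5, 153.5), (79.0, 79.0), 90.0) [772.8 133.   97. ] [[724.5, 169.9], [805.8, 172.8], [824.0, 94.9], [736.8, 94.5]]
slat ((284.5, 201.5), (297.0, 163.0), 90.0) [547.4  63.7  97. ] [[476.9, 219.7], [618.1, 219.5], [641.5, -92.5], [453.0, -92.1]]
knob ((284.0, 0.0), 23.000099182128906) [[547.  248.4 140. ]] 135.6
4.1 [-1.7 23.  90.8 -0.  66.2 -1.7]
```

View pics/w2.png

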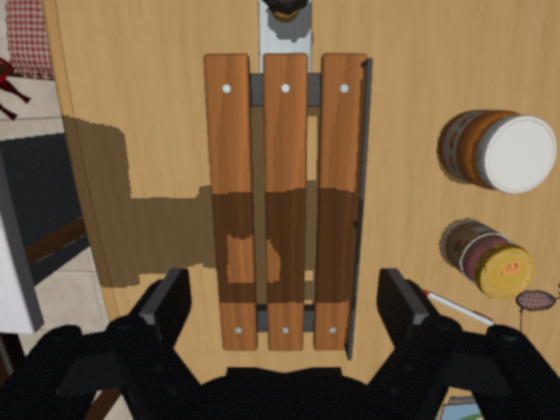

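The wrist view shows the middle slat's end edges at row 54 (columns 264–308) and row 350 (columns 268–304). Its line is x≈546.5, its centre is y≈63 and its yaw is 90°. The knob is at the top edge. Now I'll pick up the level and place it.

```bash
python3 - <<'E'
from h import *
fingers.gripper_to(60)
arm.movep([525,-345.5,110],[180,0,0])
print(arm.movel([525,-345.5,25],speed=100,stop_force=15))
fingers.gripper_to(10);o=get_obs();print(o['time'],o['opening'],o['grasp_force'],o['position'].round(1))
arm.movel([525,-345.5,230],speed=200)
arm.movep([546.5,60,230],[180,0,90]);o=get_obs();print(o['opening'],o['position'].round(1))
arm.movel([546.5,60,140],speed=120)
arm.wait(.2);print(get_obs()['contact_force'])
print(arm.movel([546.5,60,115],speed=20,stop_force=4));o=get_obs();print(o['time'],o['opening'],o['position'].round(1),o['contact_force'].round(1))
E
```

```text
False
7.6083 23.30993596415391 58.98589253425598 [ 525.3 -345.7   25.8]
23.354920605333316 [547.   59.1 230. ]
[-3.80949676e-03  2.52540141e-01 -4.18554487e+00]
True
12.2 23.27817147077163 [546.5  60.2 124. ] [-1.5  0.7  5.1]
```

```bash
python3 - <<'E'
from h import *
fingers.gripper_to(50);arm.wait(.1)
arm.movel([546.5,60,200],speed=150)
arm.movep([546.5,110,290],[180,0,90]);arm.wait(1.0)
cm=eyes.camera_model('wrist');T=wristpose();p,D=eyes.capture('wrist');cv2.imwrite('pics/w3.png',p);np.savez('w3.npz',p=p,d=D,T=T)
print(get_obs()['time'])
E
```

```text
14.8833
```

View pics/w3.png

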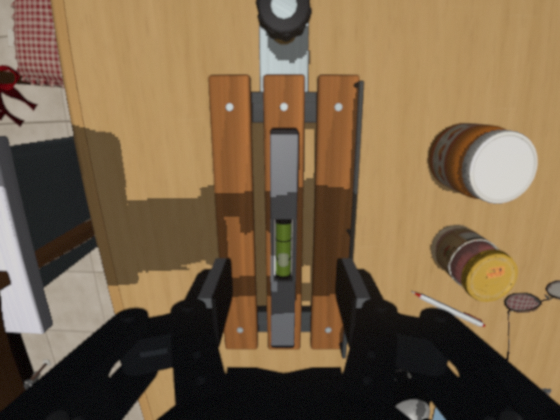

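The level stands centred on the middle slat (columns 270–299, rows 128–346). The vial spans rows 220–277 with the bubble low, at about row 265, and the knob is at (284,8). Next I'll measure the bubble and knob.

```bash
cat >> h.py <<'E'
def vialprof(p,T,z=140,verbose=True,sat=80):
    "bubble offset (mm, world y) from vial middle, by the green mask and pale run along it"
    cm=eyes.camera_model('wrist');hsv=cv2.cvtColor(p,cv2.COLOR_BGR2HSV)
    g=(hsv[...,0]>28)&(hsv[...,0]<70)&(hsv[...,1]>sat)&(hsv[...,2]>40);g[:150]=0;g[:,:255]=0;g[:,315:]=0
    c=max(blobs(g,20),key=cv2.contourArea);x,y,w,h=cv2.boundingRect(c)
    rows=np.arange(y-6,y+h+8);u=x+w/2
    Y=ray(cm,[(u,r) for r in rows],z,T)[:,1]
    s=slice(int(u)-2,int(u)+3)
    if verbose:
        for r,yy in zip(rows,Y): print(r,yy.round(1),p[r,s].mean(0).round().astype(int),hsv[r,s,1].mean().round())
    return x,y,w,h
E
python3 - <<'E'
from h import *
d=np.load('w3.npz');p=d['p'];T=d['T'];cm=eyes.camera_model('wrist')
print(vialprof(p,T))
g=cv2.cvtColor(p,cv2.COLOR_BGR2HSV)[...,2];m=np.zeros(g.shape,bool);m[:45,245:325]=1
for c in blobs(m&(g<75),100): print('knob',cv2.boundingRect(c),cv2.minEnclosingCircle(c))
D=d['d'];print('knob depth',D[3:20:4,275:296:5])
M=T@cm['T_tool_cam'];print(M[:3,3])
print(ray(cm,[(284,8),(257,8),(311,8),(284,41),(284,20)],140,T).round(1),ray(cm,[(284,128),(284,346)],142,T).round(1))
E
```

```text
217 93.3 [63 62 63] 5.0
218 92.3 [55 55 56] 6.0
219 91.4 [38 39 40] 17.0
220 90.4 [25 27 29] 38.0
221 89.4 [21 23 27] 58.0
222 88.5 [21 24 28] 67.0
223 87.5 [22 37 35] 99.0
224 86.5 [29 66 55] 144.0
225 85.6 [36 93 77] 158.0
226 84.6 [ 39 104  86] 160.0
227 83.6 [ 39 106  86] 161.0
228 82.6 [ 39 105  86] 161.0
229 81.6 [ 38 106  86] 162.0
230 80.7 [ 38 105  85] 163.0
231 79.7 [ 39 105  86] 162.0
232 78.7 [ 39 106  87] 161.0
233 77.7 [ 38 105  86] 163.0
234 76.7 [ 39 106  86] 161.0
235 75.7 [ 38 106  86] 163.0
236 74.7 [ 39 105  86] 161.0
237 73.7 [ 38 105  86] 163.0
238 72.7 [ 38 104  85] 164.0
239 71.7 [ 36 101  83] 163.0
240 70.7 [33 89 73] 160.0
241 69.7 [29 75 61] 157.0
242 68.7 [31 84 69] 161.0
243 67.7 [36 99 81] 162.0
244 66.7 [ 36 103  84] 166.0
245 65.7 [ 36 104  85] 166.0
246 64.6 [ 39 105  85] 161.0
247 63.6 [ 38 104  85] 163.0
248 62.6 [ 37 104  85] 164.0
249 61.6 [ 38 105  85] 163.0
250 60.5 [ 36 104  85] 166.0
251 59.5 [ 40 105  86] 158.0
252 58.5 [ 51 107  91] 133.0
253 57.4 [ 73 113 103] 90.0
254 56.4 [ 93 121 115] 60.0
255 55.4 [101 126 122] 50.0
256 54.3 [102 127 12
[... 622 characters left out ...]
 29.7 [27 28 31] 28.0
280 28.7 [37 37 39] 14.0
281 27.5 [47 47 48] 6.0
282 26.4 [54 55 55] 6.0
283 25.3 [58 58 58] 2.0
284 24.2 [60 59 59] 4.0
(276, 223, 15, 54)
knob (257, 0, 54, 44) ((282.5, 14.174418449401855), 29.174816131591797)
knob depth [[240.08717 238.73532 240.60191 237.87878 239.76898]
 [239.8724  239.648   240.12723 239.71169 240.78317]
 [240.99419 240.52858 241.09787 240.78207 240.38834]
 [242.7144  242.06094 241.9147  242.30287 242.2253 ]
 [243.62627 242.7656  242.71466 244.57849 243.25278]]
[547.6891727  187.0872131  419.57987582]
[[548.2 264.3 140. ]
 [527.2 264.4 140. ]
 [569.2 264.4 140. ]
 [548.2 240.1 140. ]
 [548.2 255.6 140. ]] [[548.2 172.3 142. ]
 [548.2 -48.9 142. ]]
```

The bubble sits 10 mm off, towards −y (the high end), so the knob needs about 2.85 rad clockwise. It is at about (547.8, 264), with its top at z≈143.

```bash
python3 - <<'E'
from h import *
fingers.gripper_to(80)
arm.movep([547.8,264,200],[180,0,-162])
print(get_obs()['joints'].round(1))
print(arm.movel([547.8,264,126],speed=120,stop_force=12))
fingers.gripper_to(30);o=get_obs();print(o['time'],o['opening'],o['grasp_force'],o['position'].round(1),o['contact_force'].round(1))
q=np.array(kin.solve_ik([547.8,264,126],[180,0,-162]));print(q.round(1))
for k in (82,163):
    a=q.copy();a[5]+=k;arm.goto_joints(a);o=get_obs();print(o['time'],o['opening'],o['joints'][5],o['contact_force'].round(1),o['moment'].round(2))
fingers.gripper_to(80)
arm.movel([547.8,264,210],speed=150)
arm.movep([546.5,110,290],[180,0,90]);arm.wait(.8)
T=wristpose();p,D=eyes.capture('wrist');cv2.imwrite('pics/w4.png',p);np.savez('w4.npz',p=p,d=D,T=T)
print(get_obs()['time']);vialprof(p,T)
E
```

```text
[ 15.2  32.   87.2  -0.   60.9 -92.8]
False
17.9333 40.73801090946898 60.28618812561035 [548.4 264.3 127.1] [-0.9  0.4  5.7]
[ 15.2  37.7  90.3   0.   52.  -92.8]
19.225 40.50519918901011 -10.782057700049055 [-0.7 -3.9  7.9] [-0.85  0.38 -0.04]
20.5 40.640422414658715 70.21997105961512 [-3.5 -3.2  9.2] [-0.94  0.66 -0.03]
23.65
220 90.4 [60 59 59] 4.0
221 89.4 [55 54 55] 5.0
222 88.4 [41 42 42] 9.0
223 87.5 [26 27 30] 36.0
224 86.5 [18 21 23] 63.0
225 85.5 [19 22 25] 63.0
226 84.5 [20 30 30] 86.0
227 83.6 [24 53 46] 140.0
228 82.6 [31 80 65] 157.0
229 81.6 [35 95 78] 161.0
230 80.6 [36 99 81] 163.0
231 79.6 [ 36 100  82] 163.0
232 78.6 [ 37 100  82] 162.0
233 77.6 [ 35 100  81] 166.0
234 76.7 [ 36 100  81] 165.0
235 75.7 [35 99 81] 164.0
236 74.7 [ 36 100  81] 164.0
237 73.7 [ 36 100  81] 164.0
238 72.7 [35 99 81] 166.0
239 71.7 [34 99 81] 167.0
240 70.7 [ 36 100  82] 163.0
241 69.7 [36 99 82] 164.0
242 68.6 [35 97 79] 164.0
243 67.6 [31 85 70] 161.0
244 66.6 [30 70 59] 146.0
245 65.6 [40 77 67] 122.0
246 64.6 [64 99 90] 91.0
247 63.6 [ 86 113 107] 62.0
248 62.5 [ 96 119 116] 50.0
24
[... 327 characters left out ...]
] 108.0
261 49.1 [41 94 79] 144.0
262 48.0 [30 80 66] 159.0
263 46.9 [28 72 60] 156.0
264 45.9 [30 84 69] 163.0
265 44.8 [33 96 78] 166.0
266 43.8 [34 99 80] 168.0
267 42.7 [34 99 80] 168.0
268 41.6 [35 98 80] 165.0
269 40.6 [ 36 100  82] 163.0
270 39.5 [35 99 81] 166.0
271 38.4 [35 99 81] 165.0
272 37.3 [34 99 80] 166.0
273 36.2 [34 99 80] 166.0
274 35.2 [33 98 79] 168.0
275 34.1 [35 99 80] 165.0
276 33.0 [34 98 79] 167.0
277 31.9 [32 93 75] 166.0
278 30.8 [27 76 62] 166.0
279 29.7 [21 49 42] 148.0
280 28.6 [17 26 26] 90.0
281 27.5 [19 21 24] 52.0
282 26.4 [27 28 30] 32.0
283 25.3 [37 37 38] 12.0
284 24.2 [47 47 48] 5.0
285 23.1 [52 52 52] 3.0
286 22.0 [55 55 56] 6.0
287 20.8 [57 57 57] 4.0
```

The lines are at y=66.6 and 47.0 (middle 56.8). The bubble spans 64.5–50.1 (middle 57.3), so it is 0.5 mm off centre and the shelf is level. Next I'll press at y≈5, beyond the slot, where the wrist camera can still see the vial.

```bash
python3 - <<'E'
from h import *
arm.wait(.3);fingers.gripper_to(0)
arm.movep([547.3,5,190],[180,0,90]);arm.wait(.3)
f0=get_obs()['contact_force'];print(f0.round(1))
arm.movel([547.3,5,168],speed=60);arm.wait(.2);f0=get_obs()['contact_force'];print(f0.round(1))
print(arm.movel([547.3,5,140],speed=12,stop_force=6));arm.wait(1)
o=get_obs();print(o['time'],o['position'].round(1),(o['contact_force']-f0).round(1))
T=wristpose();p,D=eyes.capture('wrist');cv2.imwrite('pics/w5.png',p);np.savez('w5.npz',p=p,d=D,T=T)
E
```

```text
[-0.8 -0.3 -0.6]
[-0.1 -0.1 -0.6]
True
28.4167 [547.4   5.  158.1] [-0.3  0.8  6.5]
```

View pics/w5.png

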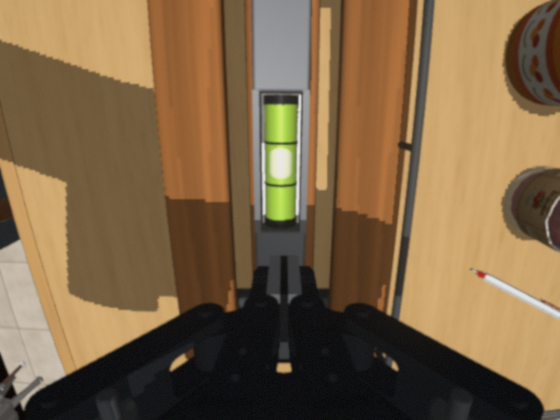

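The fingers press the level at about (284,265) with 6.5 N. The bubble (rows 148–178) is centred between the lines (rows 143 and 185), so I'm handing in.

```bash
python3 - <<'E'
from h import *
print(get_obs()['contact_force'].round(1));print(arm.close_job())
E
```

```text
[-0.4 -1.2  4.4]
the job is handed in; nothing more can be done
None
```

The job is handed in, with no verdict shown: the level stood on the middle slat with its bubble between the lines, still pressed down with about 5 N (6.5 N a moment earlier), and the jars, cup and note pad were left alone.

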